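# Set the border gauge by clicks

### The job

Set the border gauge for the next batch of round tops: turn the black dial on the gauge anticlockwise (seen from above) until it comes up against its end stop, then turn it clockwise exactly five clicks from there, counting them by feel and never running past the fifth. Let go of the dial; move the stop bar only by means of the dial, and do not disturb the paint jar, brush, round top and angle offcuts lying around.

Things in the scene. Friction and masses are not known exactly. Their poses are not given: they have to be found in the camera images.
- dial_grip (a point): point on the upright axis of the round dial, at the height to grip it. Dial: black fluted cylinder 48 mm across, 40 mm tall, its underside 54 mm and its top 94 mm above the table (this point: 78 mm), standing on a thin neck 10 mm above the 94 mm square grey housing. The point is fixed to the housing, so it does not show how far the dial has turned. z up.
- stop_bar (a joint): travel in m of the steel bar (104 mm wide, top 34 mm high) that slides on the gauge plate, driven by the dial: 0 at the dial's end stop, growing 0.001 per click as the dial turns clockwise from above (the bar leaves the scriber). Readings are noisy, nearly by a click. The dial starts 2 to 4 clicks from the stop; clicks are evenly spaced, 9 to 16 to a turn, the last at 10 mm. Never push the bar.
- gauge: the gauge, fixed: plate 130 x 270 x 10 mm (x -65..65, y -60..210), housing and dial at its origin on the table, bar near y 160, scriber post 36 mm high at y 190. Feel of the dial: 0.35 N m against you leaving a notch, fading to 0 half-way, then as much pulling forward into the next notch; let go, it settles. At the rigid end stop: only resistance. Grip firmly (40 N or more) or it creeps.
- paint_jar_mid (a point): bystander: white lidded jar, 60 mm across, 75 mm tall; its centre
- brush: bystander: flat paint brush lying on the table, 200 mm long along its own x, 42 mm wide, 20 mm high; origin under its middle
- round_top: bystander: white disc 150 mm across, 12 mm thick, flat on the table; origin under its centre
- angles: bystander: bundle of nested aluminium angle offcuts, 110 mm long (its y), 50 mm wide, 37 mm high; origin under its centre

How it is judged:
By the outcome, as a careful person would: the job done as asked, in the order asked, and still so for the second after the job is handed in, with the robot touching nothing.
It also fails if it takes over 72 s, if anything falls off the work surface, if the arm or the gripper's body presses on something with over 40 N, if the wrist force passes 120 N, or if a joint passes its speed limit or range.

### The arm

A 7-joint arm with a two-finger parallel gripper is mounted at the origin on the work surface. World frame = base frame: x ahead of the robot, y to its left, z up, the work surface at z = 0. Lengths are in m, angles in rad, forces in N, time in s.
With the tool pointing down it reaches from about 0.425 to 0.925 m from the base axis. Payload 6.8 kg.
Tool frame: the origin (TCP) lies on the front face of the gripper's body, between the roots of the fingers; the fingertips stand 73 mm ahead of it and the grasp point (between the pads) lies r.pinch_z ahead of it (r.pinch_z is the distance from the TCP to the grasp point, in m); z points along the fingers, y is the direction in which the jaws open and shut (so a half turn about z gives the same grasp; the last joint's range is limited). The gripper opens to 85 mm and grips with 20 to 120 N. Pads are 22 mm wide; open, the fingers measure 114 mm over their backs; the gripper's body (76 mm by 85 mm) begins 54 mm behind the grasp point. The pads swing forward as they close: fully open they stand 13 mm farther back than shut.
Start: joints at [-1.445, 0.477, 0.022, 1.555, -0.011, 1.109, -0.083], TCP at [0.156, 0.657, 0.304] pointing down, gripper open.
Joint ranges: [-2.96, 2.96], [-0.34, 2.1], [-1.41, 1.46], [0.24, 2.44], [-1.37, 4.51], [0.17, 1.92], [-2.96, 2.96]. Speed limits (rad/s): [2.39, 2.39, 3.14, 3.14, 3.14, 3.14, 3.14].

### API

Orientations are given as a rotation vector (axis times angle).
In Python, from bench import readout, grab_frame, r, search_frame, masks_of, tip_of gives the robot as it stands.
- The arm moves only by the tool step_arm, never from a script. Its argument "commands" is a list of rows, each a list of 7 numbers: the shift along the tool's x, y, z as a fraction of full scale, then the turn, a rotation vector about the tool's x, y, z as a fraction of full scale, then the gripper's target within -1 to 1 (shut at 1, half-way at 0, fully open at -1). In form: [[tx, ty, tz, ax, ay, az, hand], ...]. A call has exactly 10 rows; each row is the pose to reach, as a shift and turn from the pose measured when the call began, along the tool's axes at that moment, turning the shorter way round; what a row does not reach only later rows make up. Full scale, the value 1, is 500 mm for a shift and 360 degrees for a turn. A row lasts 1/8 s, in which the tool goes at most 62.5 mm and 10.7 degrees, less where a joint would pass 70% of its speed; a pose out of reach is approached as far as the arm can. A call with a number of a shift or a turn outside -1 to 1 is refused whole. A call with a gripper value outside its range is refused whole. The fingers move at their own pace and stop on an object; "newtons" is the grip in N (left out, the last holds). Time passes only in rows, so rows that repeat a pose let the fingers close, or fill a call up. It gives the time, the measured TCP pose, the force and the opening at its end, in the units of the state.
- readout.get_obs(): the state, without advancing time (a new reading comes with each control period).
- grab_frame(name): name is "side" or "top"; returns a dict with "img" (480x640x3 uint8, red, green, blue), "K" (3x3 intrinsics, pixels), "world_to_cam" (4x4, takes a point from world to camera coordinates). Camera axes: x right, y down, z forward; pixel columns grow to the right and rows downward; lengths in m; the calibration is good to about 2 mm. A picture is of the moment at which its call begins. There is no depth.
- r.hand_in(): hands the job in, once; it reports no verdict.
Trained networks look in a picture, given as the dict that the camera call returned (one of the last four; its "shot" number tells which), for a name from the list of things; names that differ only in an ending like _2 or _b are one class to them, and where a whole thing is asked for, a point or a joint stands for the part that bears it (a point fixed in the world has none). Each returns a list of dicts, best first, with "p" (0 to 1); they miss things now and then, are a little off and sometimes report something else, mostly with a low value. They report only what shows in the picture. A call takes as long as a camera call.
- search_frame(thing, picture): "extent" ([centre column, centre row, width, height] in pixels, round what is visible of it).
- masks_of(thing, picture): "pixels" (480x640 bool, what is visible of it) and "extent" ([centre column, centre row, width, height] in pixels, round what is visible of it).
- tip_of(thing, picture): "point" ([column, row] in pixels: a listed point, or the origin of a listed thing).
The state is a dict: "clock": time; "joints": joint angles; "qvel": joint speeds; "tau": joint torques, N m; "tcp_pos": TCP position; "orientation": TCP orientation; "contact_force": force on the tool from outside, world axes, zero at the start; "moment": the same for the moment, N m; "grip_width": finger opening in m.
Only numpy, scipy, OpenCV 4.12 (cv2) and the standard library are available. Lean on these libraries where they do the work, as an engineer would, in place of code of your own. Each camera call takes 0.05 s, during which the arm holds its last target. There are 200 camera calls.

## Working session

There is one attempt and no reset: what is moved stays moved. The work goes in short steps, Python scripts to look and compute and a tool call to move; the robot and the scene stay as the last step left them, time stands still between calls to the robot, and variables do not carry over. Pictures are saved under pics/ and viewed, about 8 in all and at most 12, crops included, and the job is handed in when it is done.

Besides the shell and the picture viewer there is one more tool, called after "Call:" as a command line: name --pt "numbers of a row" for each row, then --argument value for the rest. step_arm: Moves the arm, as the interface text tells. Its arguments: {"type":"object","properties":{"commands":{"type":"array"},"newtons":{"type":"number"}},"required":["commands"]}

```bash
mkdir -p pics; cat > h.py <<'E'
import numpy as np, cv2
from scipy.optimize import least_squares
from scipy.spatial.transform import Rotation as R
from bench import readout, grab_frame, r, search_frame, masks_of, tip_of
def ray(f,p):
    T=np.array(f["world_to_cam"]);K=np.array(f["K"])
    d=T[:3,:3].T@np.linalg.solve(K,[p[0],p[1],1]);o=-T[:3,:3].T@T[:3,3];return o,d/np.linalg.norm(d)
def atz(f,p,z):
    o,d=ray(f,p);return o+d*(z-o[2])/d[2]
def tri(obs):
    A=0;b=0
    for o,d in obs:
        M=np.eye(3)-np.outer(d,d);A=A+M;b=b+M@o
    return np.linalg.solve(A,b)
E
python3 - <<'E'
from h import *
F={n:grab_frame(n) for n in("side","top")}
for n,f in F.items(): cv2.imwrite(f"pics/{n}0.png",f["img"][...,::-1]); print(n,ray(f,(320,240)))
Z=dict(dial_grip=.078,gauge=0,stop_bar=.034,paint_jar_mid=.0375,brush=0,round_top=0,angles=0)
for t,z in Z.items():
    for n,f in F.items():
        for q in tip_of(t,f)[:2]: print(t,n,q["p"],np.round(q["point"],1),atz(f,q["point"],z).round(3))
s=readout.get_obs()
print({k:np.round(v,3) for k,v in s.items()},r.pinch_z, [a for a in dir(r) if a[0]!='_'])
print(R.from_rotvec(s["orientation"]).as_matrix().round(3))
E
```

```text
side (array([ 0.55700358, -0.74444148,  0.67592579]), array([ 0.0570595 ,  0.79784844, -0.60015172]))
top (array([0.53858716, 0.05641978, 1.16272895]), array([ 0.07351634, -0.02814823, -0.9968967 ]))
dial_grip side 0.81 [320.5 217.8] [0.621 0.12  0.078]
dial_grip top 0.94 [267.3 241.7] [0.618 0.121 0.078]
gauge side 0.64 [319.3 251.7] [0.617 0.116 0.   ]
gauge top 0.85 [275.2 243.3] [0.62  0.111 0.   ]Traceback (most recent call last):
  File "<stdin>", line 7, in <module>
ValueError: it knows: angles, brush, dial_grip, gauge, paint_jar_mid, round_top
```

```bash
python3 - <<'E'
from h import *
F={n:grab_frame(n) for n in("side","top")}
Z=dict(paint_jar_mid=.0375,brush=0,round_top=0,angles=0)
for t,z in Z.items():
    for n,f in F.items():
        for q in tip_of(t,f)[:2]: print(t,n,q["p"],np.round(q["point"],1),atz(f,q["point"],z).round(3))
s=readout.get_obs()
print({k:np.round(v,3) for k,v in s.items()},r.pinch_z, [a for a in dir(r) if a[0]!='_'])
print(R.from_rotvec(s["orientation"]).as_matrix().round(3))
m=masks_of("gauge",F["top"])[0]
c=np.vstack(cv2.findContours(m["pixels"].astype(np.uint8),0,2)[0]);print(cv2.minAreaRect(c),m["p"])
print([atz(F["top"],p,0.01).round(3) for p in cv2.boxPoints(cv2.minAreaRect(c))])
E
```

```text
paint_jar_mid side 0.73 [400.4 287.9] [ 0.742 -0.046  0.037]
paint_jar_mid top 0.59 [351.5 177.4] [ 0.739 -0.038  0.038]
brush top 0.72 [218.8 150.3] [0.805 0.218 0.   ]
round_top side 0.87 [316.5 320.6] [ 0.596 -0.071  0.   ]
round_top side 0.21 [398.9 217.3] [0.794 0.216 0.   ]
round_top top 0.67 [375.9 255.5] [ 0.592 -0.084  0.   ]
angles side 0.89 [255.4 241.6] [0.492 0.163 0.   ]
angles top 0.78 [247.1 314.7] [0.484 0.167 0.   ]
{'clock': np.float64(0.8), 'joints': array([-1.445,  0.477,  0.022,  1.555, -0.012,  1.109, -0.083]), 'qvel': array([-0.001,  0.   , -0.001, -0.001, -0.001,  0.   ,  0.002]), 'tau': array([-2.0000e-03, -5.9626e+01,  1.6060e+00, -2.8154e+01,  1.3000e-02,
        1.0000e-03, -0.0000e+00]), 'tcp_pos': array([0.156, 0.657, 0.304]), 'orientation': array([-0.366, -3.12 , -0.   ]), 'contact_force': array([0.127, 0.785, 1.454]), 'moment': array([ 0.028,  0.026, -0.046]), 'grip_width': np.float64(0.086)} 0.0539 ['Unreachable', 'hand_in', 'pinch_z']
[[-0.973  0.232 -0.   ]
 [ 0.232  0.973  0.   ]
 [ 0.     0.    -1.   ]]
((232.93179321289062, 237.89163208007812), (141.3324432373047, 68.05252075195312), 9.008503913879395) 0.61
[array([0.592, 0.335, 0.01 ]), array([0.721, 0.314, 0.01 ]), array([0.672, 0.046, 0.01 ]), array([0.543, 0.069, 0.01 ])]
```

View pics/top0.png

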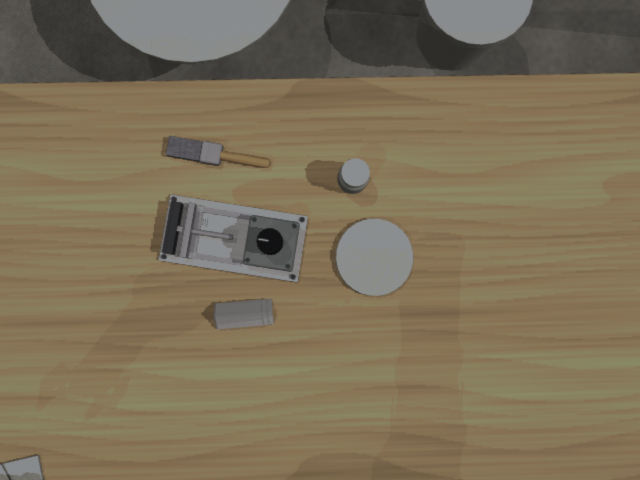

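View pics/side0.png

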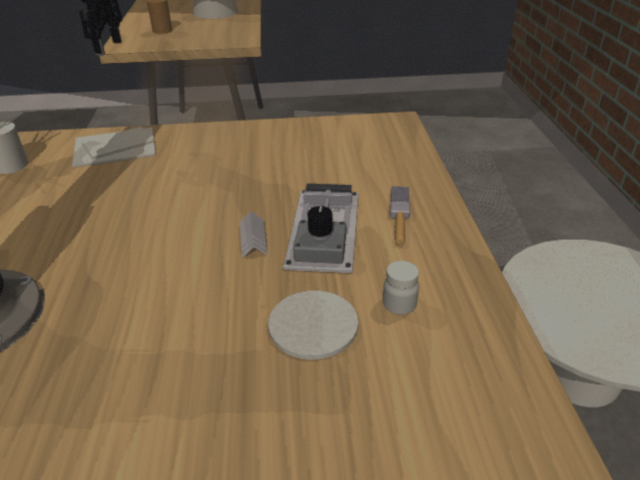

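The top view shows the gauge near (232,238) px, with the dial at (270,241). Its white pointer faces left, which is +y. The round top (375,256), jar (353,176), brush (218,150) and angles (245,314) are all clear of it. The dial axis is at about (0.619, 0.120). I'm moving there at height and winding the wrist clockwise on the way to leave room for turning anticlockwise.

Call:
step_arm --pt "-0.08 -0.057 0 0 0 0.025 -1" --pt "-0.16 -0.114 0 0 0 0.05 -1" --pt "-0.24 -0.171 0 0 0 0.075 -1" --pt "-0.32 -0.228 0 0 0 0.1 -1" --pt "-0.4 -0.285 0 0 0 0.125 -1" --pt "-0.48 -0.342 0 0 0 0.15 -1" --pt "-0.56 -0.4 0 0 0 0.175 -1" --pt "-0.64 -0.457 0 0 0 0.2 -1" --pt "-0.72 -0.514 0 0 0 0.225 -1" --pt "-0.79 -0.57 0 0 0 0.25 -1" --newtons 80

```text
clock: 2.1
tcp_pos: [0.4757, 0.2865, 0.3043]
orientation: [-2.471, -1.94, -0.001]
contact_force: [0.2, 1.0, -0.0]
grip_width: 0.0854
```

```bash
cat >> h.py <<'E'
def st():
    s=readout.get_obs();M=R.from_rotvec(s["orientation"]).as_matrix()
    yaw=np.degrees(np.arctan2(M[1,0],M[0,0]))
    print("t",round(float(s["clock"]),2),"q",s["joints"].round(2),"tcp",s["tcp_pos"].round(4),"yaw",yaw.round(2),"F",s["contact_force"].round(1),"Mz",s["moment"].round(3),"w",round(float(s["grip_width"]),4),"tau7",s["tau"][6].round(3))
    return s,M
def go(t):
    s,M=st();print("shift frac",(M.T@(np.array(t)-s["tcp_pos"])/.5).round(4))
E
python3 -c "
from h import *
go([.619,.12,.25])"
```

```text
t 2.1 q [-1.05  0.3   0.49  1.87 -0.16  1.01 -0.73] tcp [0.4757 0.2865 0.3043] yaw 76.29 F [ 0.2  1.  -0. ] Mz [ 0.02  -0.026  0.031] w 0.0854 tau7 0.625
shift frac [-0.2556  0.3573  0.1085]
```

Call:
step_arm --pt "-0.032 0.045 0.013 0 0 0 -1" --pt "-0.064 0.09 0.027 0 0 0 -1" --pt "-0.096 0.134 0.04 0 0 0 -1" --pt "-0.128 0.179 0.054 0 0 0 -1" --pt "-0.16 0.223 0.068 0 0 0 -1" --pt "-0.192 0.268 0.081 0 0 0 -1" --pt "-0.224 0.313 0.095 0 0 0 -1" --pt "-0.2556 0.3573 0.1085 0 0 0 -1" --pt "-0.2556 0.3573 0.1085 0 0 0 -1" --pt "-0.2556 0.3573 0.1085 0 0 0 -1"

```text
clock: 3.35
tcp_pos: [0.6187, 0.1208, 0.25]
orientation: [-2.47, -1.94, -0.001]
contact_force: [0.1, -0.1, -0.3]
grip_width: 0.0855
```

```bash
python3 - <<'E'
from h import *
f=grab_frame("side");g=grab_frame("top")
P=[]
for x in(f,g):
    q=tip_of("dial_grip",x)
    print(q and (q[0]["p"],q[0]["point"],atz(x,q[0]["point"],.078).round(4)))
cv2.imwrite("pics/c1.png",cv2.resize(f["img"][100:300,220:420,::-1],None,fx=3,fy=3))
go([.619,.12,.132])
E
```

```text
(0.71, [322.6, 218.0], array([0.6245, 0.1185, 0.078 ]))
[]
t 3.55 q [-0.66  0.5   0.5   1.75 -0.28  0.97 -0.28] tcp [0.6186 0.1212 0.2503] yaw 76.38 F [-1.3 -0.7 -0.2] Mz [-0.009  0.045  0.008] w 0.0853 tau7 -0.004
shift frac [-0.0024  0.0011  0.2365]
```

View pics/c1.png

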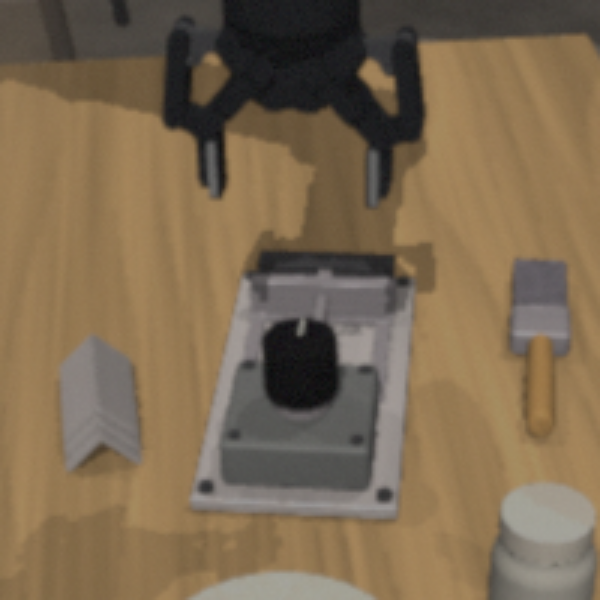

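The crop shows the open jaws centred over the dial in x, with the pointer toward the bar. Clear to descend.

Call:
step_arm --pt "0 0.003 0.04 0 0 0 -1" --pt "-0.0 0.003 0.08 0 0 0 -1" --pt "0 0.003 0.12 0 0 0 -1" --pt "0 0.003 0.15 0 0 0 -1" --pt "0 0.003 0.18 0 0 0 -1" --pt "0 0.003 0.2 0 0 0 -1" --pt "0 0.003 0.22 0 0 0 -1" --pt "0 0.003 0.235 0 0 0 -1" --pt "0 0.003 0.235 0 0 0 -1" --pt "0 0.003 0.235 0 0 0 -1"

```text
clock: 4.8
tcp_pos: [0.6205, 0.121, 0.1331]
orientation: [-2.469, -1.942, -0.003]
contact_force: [-0.2, 0.7, 0.8]
grip_width: 0.0854
```

```bash
python3 - <<'E'
from h import *
f=grab_frame("side")
cv2.imwrite("pics/c2.png",cv2.resize(f["img"][120:280,240:400,::-1],None,fx=3.7,fy=3.7))
st()
E
```

```text
t 4.85 q [-0.6   0.64  0.43  1.81 -0.37  0.76 -0.21] tcp [0.6205 0.121  0.1332] yaw 76.38 F [-0.6 -0.4  0.1] Mz [-0.015  0.023 -0.008] w 0.0853 tau7 0.0
```

View pics/c2.png

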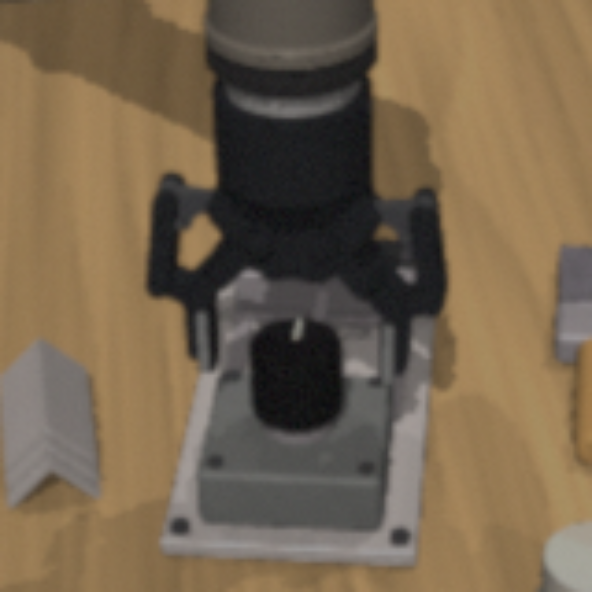

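The jaws straddle the dial symmetrically (206 and 387 against a dial centre of 297). Closing the gripper.

Call:
step_arm --pt "0 0 0 0 0 0 1" --pt "0 0 0 0 0 0 1" --pt "0 0 0 0 0 0 1" --pt "0 0 0 0 0 0 1" --pt "0 0 0 0 0 0 1" --pt "0 0 0 0 0 0 1" --pt "0 0 0 0 0 0 1" --pt "0 0 0 0 0 0 1" --pt "0 0 0 0 0 0 1" --pt "0 0 0 0 0 0 1" --newtons 80

```text
clock: 6.1
tcp_pos: [0.6202, 0.1211, 0.1339]
orientation: [-2.468, -1.941, -0.003]
contact_force: [-2.9, 0.4, 5.8]
grip_width: 0.0462
```

```bash
python3 - <<'E'
from h import *
for i in range(3): s,M=st()
f=grab_frame("side");st()
cv2.imwrite("pics/c3.png",cv2.resize(f["img"][120:280,240:400,::-1],None,fx=3.7,fy=3.7))
E
```

```text
t 6.1 q [-0.6   0.64  0.43  1.81 -0.37  0.77 -0.21] tcp [0.6202 0.1211 0.1339] yaw 76.37 F [-2.9  0.4  5.8] Mz [ 0.014  0.752 -0.083] w 0.0462 tau7 0.05
t 6.1 q [-0.6   0.64  0.43  1.81 -0.37  0.77 -0.21] tcp [0.6202 0.1211 0.1339] yaw 76.37 F [-2.9  0.4  5.8] Mz [ 0.014  0.752 -0.083] w 0.0462 tau7 0.05
t 6.1 q [-0.6   0.64  0.43  1.81 -0.37  0.77 -0.21] tcp [0.6202 0.1211 0.1339] yaw 76.37 F [-2.9  0.4  5.8] Mz [ 0.014  0.752 -0.083] w 0.0462 tau7 0.05
t 6.15 q [-0.6   0.64  0.43  1.81 -0.37  0.77 -0.21] tcp [0.6202 0.1211 0.1339] yaw 76.37 F [-3.3  0.1  6.6] Mz [ 0.081  0.792 -0.059] w 0.0464 tau7 0.05
```

View pics/c3.png

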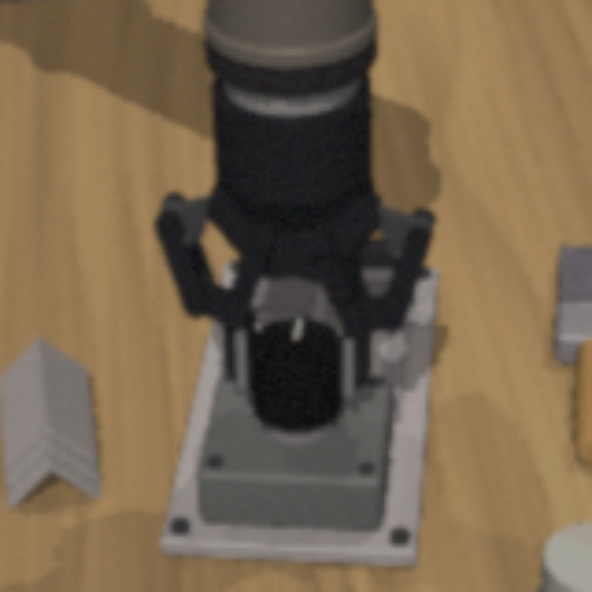

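Firm grip: the width is 46 mm and the pointer is still visible at (297,328). Turning anticlockwise (negative tool z) in 12° steps and reading the moment.

Call:
step_arm --pt "0 0 0 0 0 -0.0055 1" --pt "0 0 0 0 0 -0.011 1" --pt "0 0 0 0 0 -0.0165 1" --pt "0 0 0 0 0 -0.022 1" --pt "0 0 0 0 0 -0.0275 1" --pt "0 0 0 0 0 -0.0333 1" --pt "0 0 0 0 0 -0.0333 1" --pt "0 0 0 0 0 -0.0333 1" --pt "0 0 0 0 0 -0.0333 1" --pt "0 0 0 0 0 -0.0333 1"

```text
clock: 7.4
tcp_pos: [0.6195, 0.1212, 0.1339]
orientation: [-2.249, -2.19, -0.001]
contact_force: [-4.2, 0.4, 0.5]
grip_width: 0.0462
```

```bash
python3 -c "
from h import *
st();grab_frame('side');st()"
```

```text
t 7.4 q [-0.56  0.63  0.37  1.81 -0.32  0.76 -0.04] tcp [0.6195 0.1212 0.1339] yaw 88.46 F [-4.2  0.4  0.5] Mz [ 0.107  0.877 -0.104] w 0.0462 tau7 0.115
t 7.45 q [-0.56  0.63  0.37  1.81 -0.32  0.76 -0.04] tcp [0.6195 0.1213 0.1339] yaw 88.46 F [-3.2 -0.3  0.2] Mz [ 0.029  0.71  -0.166] w 0.0463 tau7 0.114
```

Call:
step_arm --pt "0 0 0 0 0 -0.0055 1" --pt "0 0 0 0 0 -0.011 1" --pt "0 0 0 0 0 -0.0165 1" --pt "0 0 0 0 0 -0.022 1" --pt "0 0 0 0 0 -0.0275 1" --pt "0 0 0 0 0 -0.0333 1" --pt "0 0 0 0 0 -0.0333 1" --pt "0 0 0 0 0 -0.0333 1" --pt "0 0 0 0 0 -0.0333 1" --pt "0 0 0 0 0 -0.0333 1"

```text
clock: 8.7
tcp_pos: [0.6188, 0.1213, 0.134]
orientation: [-2.005, -2.414, 0.0]
contact_force: [-6.4, -0.7, 2.5]
grip_width: 0.0465
```

```bash
python3 -c "
from h import *
st()"
```

```text
t 8.7 q [-0.52  0.62  0.32  1.81 -0.27  0.76  0.13] tcp [0.6188 0.1213 0.134 ] yaw 100.58 F [-6.4 -0.7  2.5] Mz [-0.172  1.296  0.248] w 0.0465 tau7 -0.245
```

Call:
step_arm --pt "0 0 0 0 0 -0.0055 1" --pt "0 0 0 0 0 -0.011 1" --pt "0 0 0 0 0 -0.0165 1" --pt "0 0 0 0 0 -0.022 1" --pt "0 0 0 0 0 -0.0275 1" --pt "0 0 0 0 0 -0.0333 1" --pt "0 0 0 0 0 -0.0333 1" --pt "0 0 0 0 0 -0.0333 1" --pt "0 0 0 0 0 -0.0333 1" --pt "0 0 0 0 0 -0.0333 1"

```text
clock: 9.95
tcp_pos: [0.6181, 0.121, 0.1339]
orientation: [-1.74, -2.61, 0.001]
contact_force: [-5.3, -0.7, 6.5]
grip_width: 0.0464
```

```bash
python3 -c "
from h import *
st()"
```

```text
t 9.95 q [-0.48  0.61  0.26  1.81 -0.23  0.75  0.3 ] tcp [0.6181 0.121  0.1339] yaw 112.6 F [-5.3 -0.7  6.5] Mz [-0.023  1.196 -0.334] w 0.0464 tau7 0.285
```

Call:
step_arm --pt "0 0 0 0 0 -0.007 1" --pt "0 0 0 0 0 -0.014 1" --pt "0 0 0 0 0 -0.021 1" --pt "0 0 0 0 0 -0.028 1" --pt "0 0 0 0 0 -0.035 1" --pt "0 0 0 0 0 -0.0417 1" --pt "0 0 0 0 0 -0.0417 1" --pt "0 0 0 0 0 -0.0417 1" --pt "0 0 0 0 0 -0.0417 1" --pt "0 0 0 0 0 -0.0417 1"

```text
clock: 11.2
tcp_pos: [0.6173, 0.1205, 0.134]
orientation: [-1.382, -2.814, 0.002]
contact_force: [-10.2, -1.7, 11.0]
grip_width: 0.0463
```

```bash
python3 -c "
from h import *
st()"
```

```text
t 11.2 q [-0.43  0.61  0.19  1.8  -0.17  0.75  0.51] tcp [0.6173 0.1205 0.134 ] yaw 127.7 F [-10.2  -1.7  11. ] Mz [0.007 1.792 0.159] w 0.0463 tau7 -0.11
```

Call:
step_arm --pt "0 0 0 0 0 -0.007 1" --pt "0 0 0 0 0 -0.014 1" --pt "0 0 0 0 0 -0.021 1" --pt "0 0 0 0 0 -0.028 1" --pt "0 0 0 0 0 -0.035 1" --pt "0 0 0 0 0 -0.0417 1" --pt "0 0 0 0 0 -0.0417 1" --pt "0 0 0 0 0 -0.0417 1" --pt "0 0 0 0 0 -0.0417 1" --pt "0 0 0 0 0 -0.0417 1"

```text
clock: 12.45
tcp_pos: [0.6166, 0.1198, 0.1339]
orientation: [-1.002, -2.969, 0.002]
contact_force: [-8.3, -1.5, 13.5]
grip_width: 0.0463
```

```bash
python3 -c "
from h import *
st()"
```

```text
t 12.45 q [-0.38  0.6   0.13  1.8  -0.11  0.75  0.72] tcp [0.6166 0.1198 0.1339] yaw 142.72 F [-8.3 -1.5 13.5] Mz [ 0.145  1.898 -0.267] w 0.0463 tau7 0.284
```

Call:
step_arm --pt "0 0 0 0 0 -0.007 1" --pt "0 0 0 0 0 -0.014 1" --pt "0 0 0 0 0 -0.021 1" --pt "0 0 0 0 0 -0.028 1" --pt "0 0 0 0 0 -0.035 1" --pt "0 0 0 0 0 -0.0417 1" --pt "0 0 0 0 0 -0.0417 1" --pt "0 0 0 0 0 -0.0417 1" --pt "0 0 0 0 0 -0.0417 1" --pt "0 0 0 0 0 -0.0417 1"

```text
clock: 13.7
tcp_pos: [0.616, 0.1191, 0.134]
orientation: [-0.602, -3.074, 0.003]
contact_force: [-7.0, -3.7, 7.7]
grip_width: 0.0464
```

```bash
python3 -c "
from h import *
st()"
```

```text
t 13.7 q [-0.33  0.6   0.06  1.8  -0.05  0.75  0.94] tcp [0.616  0.1191 0.134 ] yaw 157.84 F [-7.  -3.7  7.7] Mz [-0.045  1.288  0.37 ] w 0.0464 tau7 -0.371
```

Call:
step_arm --pt "0 0 0 0 0 -0.007 1" --pt "0 0 0 0 0 -0.014 1" --pt "0 0 0 0 0 -0.021 1" --pt "0 0 0 0 0 -0.028 1" --pt "0 0 0 0 0 -0.035 1" --pt "0 0 0 0 0 -0.0417 1" --pt "0 0 0 0 0 -0.0417 1" --pt "0 0 0 0 0 -0.0417 1" --pt "0 0 0 0 0 -0.0417 1" --pt "0 0 0 0 0 -0.0417 1"

```text
clock: 14.95
tcp_pos: [0.6167, 0.1179, 0.1341]
orientation: [-0.199, -3.127, 0.002]
contact_force: [0.2, -5.0, 2.5]
grip_width: 0.0461
```

```bash
python3 -c "
from h import *
st()"
```

```text
t 14.95 q [-0.28  0.6  -0.01  1.79  0.    0.76  1.15] tcp [0.6167 0.1179 0.1341] yaw 172.72 F [ 0.2 -5.   2.5] Mz [-1.2   -0.263 -1.857] w 0.0461 tau7 1.803
```

At yaw 172.7° the torque jumps to 1.8 N m, far above the 0.35 N m detent, so that is the end stop after 3 clicks. Now I back off to zero torque to find the zero angle.

Call:
step_arm --pt "0 0 0 0 0 0.003 1" --pt "0 0 0 0 0 0.006 1" --pt "0 0 0 0 0 0.009 1" --pt "0 0 0 0 0 0.012 1" --pt "0 0 0 0 0 0.0139 1" --pt "0 0 0 0 0 0.0139 1" --pt "0 0 0 0 0 0.0139 1" --pt "0 0 0 0 0 0.0139 1" --pt "0 0 0 0 0 0.0139 1" --pt "0 0 0 0 0 0.0139 1"

```text
clock: 16.2
tcp_pos: [0.6168, 0.1181, 0.1341]
orientation: [-0.335, -3.116, 0.002]
contact_force: [0.9, -2.2, 0.3]
grip_width: 0.0459
```

```bash
python3 -c "
from h import *
st()
f=grab_frame('side');st()
cv2.imwrite('pics/c4.png',cv2.resize(f['img'][160:260,270:370,::-1],None,fx=6,fy=6))"
```

```text
t 16.2 q [-0.3   0.6   0.01  1.8  -0.01  0.76  1.08] tcp [0.6168 0.1181 0.1341] yaw 167.73 F [ 0.9 -2.2  0.3] Mz [-0.227 -0.483  0.213] w 0.0459 tau7 -0.235
t 16.25 q [-0.3   0.6   0.01  1.8  -0.01  0.76  1.08] tcp [0.6168 0.1181 0.1341] yaw 167.73 F [ 1.4 -2.6 -0.4] Mz [-0.216 -0.442  0.251] w 0.0458 tau7 -0.236
```

View pics/c4.png

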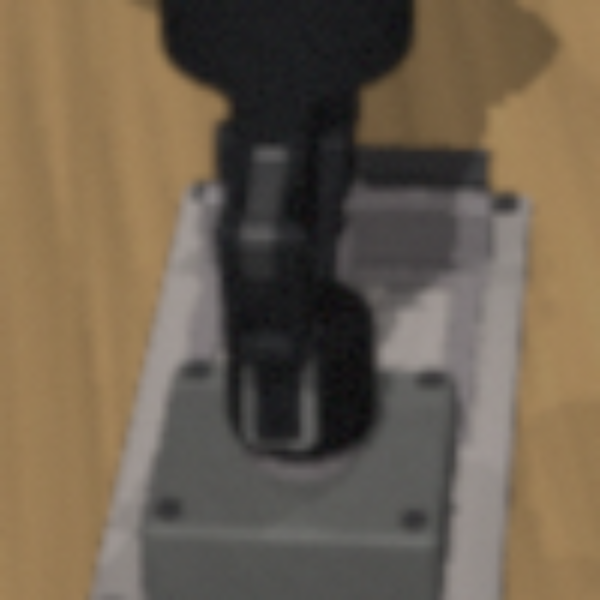

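Zero torque at the stop is at yaw ≈168.3°, since 5° of hand travel took out about 2 N m. The pads hide the pointer in this view. I'm now turning clockwise in 10° steps and reading the torque after each one.

Call:
step_arm --pt "0 0 0 0 0 0.006 1" --pt "0 0 0 0 0 0.012 1" --pt "0 0 0 0 0 0.018 1" --pt "0 0 0 0 0 0.024 1" --pt "0 0 0 0 0 0.0278 1" --pt "0 0 0 0 0 0.0278 1" --pt "0 0 0 0 0 0.0278 1" --pt "0 0 0 0 0 0.0278 1" --pt "0 0 0 0 0 0.0278 1" --pt "0 0 0 0 0 0.0278 1"

```text
clock: 17.5
tcp_pos: [0.6169, 0.1184, 0.1341]
orientation: [-0.605, -3.075, 0.002]
contact_force: [5.7, -0.7, -7.3]
grip_width: 0.0462
```

```bash
python3 -c "
from h import *
st()"
```

```text
t 17.5 q [-0.33  0.6   0.06  1.8  -0.05  0.75  0.94] tcp [0.6169 0.1184 0.1341] yaw 157.75 F [ 5.7 -0.7 -7.3] Mz [-0.013 -1.395 -0.163] w 0.0462 tau7 -0.15
```

Call:
step_arm --pt "0 0 0 0 0 0.006 1" --pt "0 0 0 0 0 0.012 1" --pt "0 0 0 0 0 0.018 1" --pt "0 0 0 0 0 0.024 1" --pt "0 0 0 0 0 0.0278 1" --pt "0 0 0 0 0 0.0278 1" --pt "0 0 0 0 0 0.0278 1" --pt "0 0 0 0 0 0.0278 1" --pt "0 0 0 0 0 0.0278 1" --pt "0 0 0 0 0 0.0278 1"

```text
clock: 18.75
tcp_pos: [0.6172, 0.1187, 0.134]
orientation: [-0.871, -3.011, 0.002]
contact_force: [4.7, 3.7, -3.9]
grip_width: 0.0462
```

```bash
python3 -c "
from h import *
st()"
```

```text
t 18.75 q [-0.36  0.6   0.1   1.8  -0.09  0.75  0.79] tcp [0.6172 0.1187 0.134 ] yaw 147.72 F [ 4.7  3.7 -3.9] Mz [ 0.795 -1.182 -0.286] w 0.0462 tau7 0.3
```

Call:
step_arm --pt "0 0 0 0 0 0.006 1" --pt "0 0 0 0 0 0.012 1" --pt "0 0 0 0 0 0.018 1" --pt "0 0 0 0 0 0.024 1" --pt "0 0 0 0 0 0.0278 1" --pt "0 0 0 0 0 0.0278 1" --pt "0 0 0 0 0 0.0278 1" --pt "0 0 0 0 0 0.0278 1" --pt "0 0 0 0 0 0.0278 1" --pt "0 0 0 0 0 0.0278 1"

```text
clock: 20.0
tcp_pos: [0.6174, 0.1192, 0.1341]
orientation: [-1.131, -2.924, 0.002]
contact_force: [3.5, 3.0, -4.0]
grip_width: 0.0462
```

```bash
python3 -c "
from h import *
st()"
```

```text
t 20.0 q [-0.4   0.6   0.15  1.8  -0.13  0.75  0.65] tcp [0.6174 0.1192 0.1341] yaw 137.72 F [ 3.5  3.  -4. ] Mz [ 0.893 -1.26   0.108] w 0.0462 tau7 -0.09
```

Call:
step_arm --pt "0 0 0 0 0 0.006 1" --pt "0 0 0 0 0 0.012 1" --pt "0 0 0 0 0 0.018 1" --pt "0 0 0 0 0 0.024 1" --pt "0 0 0 0 0 0.0278 1" --pt "0 0 0 0 0 0.0278 1" --pt "0 0 0 0 0 0.0278 1" --pt "0 0 0 0 0 0.0278 1" --pt "0 0 0 0 0 0.0278 1" --pt "0 0 0 0 0 0.0278 1"

```text
clock: 21.25
tcp_pos: [0.6177, 0.1195, 0.1342]
orientation: [-1.384, -2.814, 0.002]
contact_force: [1.7, 4.7, -1.6]
grip_width: 0.0461
```

```bash
python3 -c "
from h import *
st()"
```

```text
t 21.25 q [-0.43  0.61  0.2   1.8  -0.17  0.75  0.51] tcp [0.6177 0.1195 0.1342] yaw 127.62 F [ 1.7  4.7 -1.6] Mz [ 1.055 -1.052  0.223] w 0.0461 tau7 -0.133
```

The pattern fits about 30° per click (12 to a turn), which puts click 1 at ≈138°. I'll continue with the same steps; a 30° pitch should repeat every three readings.

Call:
step_arm --pt "0 0 0 0 0 0.006 1" --pt "0 0 0 0 0 0.012 1" --pt "0 0 0 0 0 0.018 1" --pt "0 0 0 0 0 0.024 1" --pt "0 0 0 0 0 0.0278 1" --pt "0 0 0 0 0 0.0278 1" --pt "0 0 0 0 0 0.0278 1" --pt "0 0 0 0 0 0.0278 1" --pt "0 0 0 0 0 0.0278 1" --pt "0 0 0 0 0 0.0278 1"

```text
clock: 22.5
tcp_pos: [0.6181, 0.1197, 0.1341]
orientation: [-1.628, -2.682, 0.002]
contact_force: [8.4, 2.5, -9.0]
grip_width: 0.0462
```

```bash
python3 -c "
from h import *
st()"
```

```text
t 22.5 q [-0.47  0.61  0.24  1.81 -0.21  0.75  0.37] tcp [0.6181 0.1197 0.1341] yaw 117.48 F [ 8.4  2.5 -9. ] Mz [ 0.562 -1.96  -0.184] w 0.0462 tau7 0.172
```

Call:
step_arm --pt "0 0 0 0 0 0.006 1" --pt "0 0 0 0 0 0.012 1" --pt "0 0 0 0 0 0.018 1" --pt "0 0 0 0 0 0.024 1" --pt "0 0 0 0 0 0.0278 1" --pt "0 0 0 0 0 0.0278 1" --pt "0 0 0 0 0 0.0278 1" --pt "0 0 0 0 0 0.0278 1" --pt "0 0 0 0 0 0.0278 1" --pt "0 0 0 0 0 0.0278 1"

```text
clock: 23.75
tcp_pos: [0.6185, 0.1199, 0.1341]
orientation: [-1.857, -2.53, 0.002]
contact_force: [5.7, 3.0, -6.2]
grip_width: 0.0464
```

```bash
python3 -c "
from h import *
st()"
```

```text
t 23.75 q [-0.5   0.62  0.29  1.81 -0.25  0.75  0.22] tcp [0.6185 0.1199 0.1341] yaw 107.44 F [ 5.7  3.  -6.2] Mz [ 0.661 -1.53   0.46 ] w 0.0464 tau7 -0.437
```

Call:
step_arm --pt "0 0 0 0 0 0.006 1" --pt "0 0 0 0 0 0.012 1" --pt "0 0 0 0 0 0.018 1" --pt "0 0 0 0 0 0.024 1" --pt "0 0 0 0 0 0.0278 1" --pt "0 0 0 0 0 0.0278 1" --pt "0 0 0 0 0 0.0278 1" --pt "0 0 0 0 0 0.0278 1" --pt "0 0 0 0 0 0.0278 1" --pt "0 0 0 0 0 0.0278 1"

```text
clock: 25.0
tcp_pos: [0.6189, 0.12, 0.1341]
orientation: [-2.073, -2.357, 0.001]
contact_force: [5.9, 4.8, 0.5]
grip_width: 0.0463
```

```bash
python3 -c "
from h import *
st()"
```

```text
t 25.0 q [-0.53  0.62  0.33  1.81 -0.29  0.76  0.08] tcp [0.6189 0.12   0.1341] yaw 97.33 F [5.9 4.8 0.5] Mz [ 0.732 -1.589  0.084] w 0.0463 tau7 -0.087
```

Call:
step_arm --pt "0 0 0 0 0 0.006 1" --pt "0 0 0 0 0 0.012 1" --pt "0 0 0 0 0 0.018 1" --pt "0 0 0 0 0 0.024 1" --pt "0 0 0 0 0 0.0278 1" --pt "0 0 0 0 0 0.0278 1" --pt "0 0 0 0 0 0.0278 1" --pt "0 0 0 0 0 0.0278 1" --pt "0 0 0 0 0 0.0278 1" --pt "0 0 0 0 0 0.0278 1"

```text
clock: 26.25
tcp_pos: [0.6194, 0.12, 0.1341]
orientation: [-2.274, -2.164, 0.0]
contact_force: [3.6, 4.5, 0.4]
grip_width: 0.0462
```

```bash
python3 -c "
from h import *
st()
for n in('side','top'):
    f=grab_frame(n)
    cv2.imwrite(f'pics/d_{n}.png',f['img'][...,::-1])"
```

```text
t 26.25 q [-0.56  0.63  0.38  1.81 -0.33  0.76 -0.06] tcp [0.6194 0.12   0.1341] yaw 87.16 F [3.6 4.5 0.4] Mz [ 0.477 -0.939 -0.143] w 0.0462 tau7 0.177
```

Pattern repeats: strong resistance past click 2 (107.4°), now pulled into click 3. Continuing.

Call:
step_arm --pt "0 0 0 0 0 0.006 1" --pt "0 0 0 0 0 0.012 1" --pt "0 0 0 0 0 0.018 1" --pt "0 0 0 0 0 0.024 1" --pt "0 0 0 0 0 0.0278 1" --pt "0 0 0 0 0 0.0278 1" --pt "0 0 0 0 0 0.0278 1" --pt "0 0 0 0 0 0.0278 1" --pt "0 0 0 0 0 0.0278 1" --pt "0 0 0 0 0 0.0278 1"

```text
clock: 27.6
tcp_pos: [0.6198, 0.1199, 0.1341]
orientation: [-2.456, -1.956, -0.0]
contact_force: [7.2, 2.2, -6.3]
grip_width: 0.0461
```

```bash
python3 -c "
from h import *
st()"
```

```text
t 27.6 q [-0.6   0.64  0.43  1.81 -0.37  0.77 -0.2 ] tcp [0.6198 0.1199 0.1341] yaw 77.08 F [ 7.2  2.2 -6.3] Mz [ 0.442 -1.418  0.308] w 0.0461 tau7 -0.344
```

Call:
step_arm --pt "0 0 0 0 0 0.006 1" --pt "0 0 0 0 0 0.012 1" --pt "0 0 0 0 0 0.018 1" --pt "0 0 0 0 0 0.024 1" --pt "0 0 0 0 0 0.0278 1" --pt "0 0 0 0 0 0.0278 1" --pt "0 0 0 0 0 0.0278 1" --pt "0 0 0 0 0 0.0278 1" --pt "0 0 0 0 0 0.0278 1" --pt "0 0 0 0 0 0.0278 1"

```text
clock: 28.85
tcp_pos: [0.6202, 0.1197, 0.1341]
orientation: [-2.62, -1.732, -0.001]
contact_force: [9.4, 2.4, -10.7]
grip_width: 0.0462
```

```bash
python3 -c "
from h import *
st()"
```

```text
t 28.85 q [-0.63  0.65  0.47  1.82 -0.41  0.77 -0.34] tcp [0.6202 0.1197 0.1341] yaw 66.95 F [  9.4   2.4 -10.7] Mz [ 0.529 -1.755  0.123] w 0.0462 tau7 -0.086
```

Call:
step_arm --pt "0 0 0 0 0 0.006 1" --pt "0 0 0 0 0 0.012 1" --pt "0 0 0 0 0 0.018 1" --pt "0 0 0 0 0 0.024 1" --pt "0 0 0 0 0 0.0278 1" --pt "0 0 0 0 0 0.0278 1" --pt "0 0 0 0 0 0.0278 1" --pt "0 0 0 0 0 0.0278 1" --pt "0 0 0 0 0 0.0278 1" --pt "0 0 0 0 0 0.0278 1"

```text
clock: 30.1
tcp_pos: [0.6206, 0.1195, 0.1342]
orientation: [-2.763, -1.493, -0.002]
contact_force: [3.6, 2.3, -1.3]
grip_width: 0.0462
```

```bash
python3 -c "
from h import *
st()"
```

```text
t 30.1 q [-0.66  0.66  0.52  1.82 -0.45  0.78 -0.49] tcp [0.6206 0.1195 0.1342] yaw 56.77 F [ 3.6  2.3 -1.3] Mz [ 0.126 -0.917 -0.292] w 0.0462 tau7 0.215
```

Call:
step_arm --pt "0 0 0 0 0 0.006 1" --pt "0 0 0 0 0 0.012 1" --pt "0 0 0 0 0 0.018 1" --pt "0 0 0 0 0 0.024 1" --pt "0 0 0 0 0 0.0278 1" --pt "0 0 0 0 0 0.0278 1" --pt "0 0 0 0 0 0.0278 1" --pt "0 0 0 0 0 0.0278 1" --pt "0 0 0 0 0 0.0278 1" --pt "0 0 0 0 0 0.0278 1"

```text
clock: 31.35
tcp_pos: [0.6209, 0.1193, 0.1341]
orientation: [2.884, 1.245, 0.002]
contact_force: [7.1, 1.4, -5.8]
grip_width: 0.046
```

```bash
python3 -c "
from h import *
st()"
```

```text
t 31.35 q [-0.69  0.67  0.56  1.82 -0.49  0.79 -0.63] tcp [0.6209 0.1193 0.1341] yaw 46.71 F [ 7.1  1.4 -5.8] Mz [ 0.362 -1.206  0.537] w 0.046 tau7 -0.593
```

Clicks 3 (≈79°) and 4 (≈49°) are passed. Two more 10° steps, then the last bit in small steps.

Call:
step_arm --pt "0 0 0 0 0 0.006 1" --pt "0 0 0 0 0 0.012 1" --pt "0 0 0 0 0 0.018 1" --pt "0 0 0 0 0 0.024 1" --pt "0 0 0 0 0 0.0278 1" --pt "0 0 0 0 0 0.0278 1" --pt "0 0 0 0 0 0.0278 1" --pt "0 0 0 0 0 0.0278 1" --pt "0 0 0 0 0 0.0278 1" --pt "0 0 0 0 0 0.0278 1"

```text
clock: 32.6
tcp_pos: [0.6212, 0.1189, 0.1341]
orientation: [2.983, 0.985, 0.003]
contact_force: [6.1, -0.3, -0.2]
grip_width: 0.0466
```

```bash
python3 -c "
from h import *
st()"
```

```text
t 32.6 q [-0.72  0.69  0.61  1.82 -0.53  0.8  -0.77] tcp [0.6212 0.1189 0.1341] yaw 36.56 F [ 6.1 -0.3 -0.2] Mz [-0.157 -1.059  0.055] w 0.0466 tau7 -0.112
```

Call:
step_arm --pt "0 0 0 0 0 0.006 1" --pt "0 0 0 0 0 0.012 1" --pt "0 0 0 0 0 0.018 1" --pt "0 0 0 0 0 0.024 1" --pt "0 0 0 0 0 0.0278 1" --pt "0 0 0 0 0 0.0278 1" --pt "0 0 0 0 0 0.0278 1" --pt "0 0 0 0 0 0.0278 1" --pt "0 0 0 0 0 0.0278 1" --pt "0 0 0 0 0 0.0278 1"

```text
clock: 33.85
tcp_pos: [0.6215, 0.1184, 0.1342]
orientation: [3.058, 0.716, 0.004]
contact_force: [4.9, 1.8, -2.7]
grip_width: 0.0462
```

```bash
python3 -c "
from h import *
st()"
```

```text
t 33.85 q [-0.75  0.7   0.66  1.82 -0.57  0.81 -0.91] tcp [0.6215 0.1184 0.1342] yaw 26.36 F [ 4.9  1.8 -2.7] Mz [ 0.063 -0.865 -0.282] w 0.0462 tau7 0.306
```

The torque now pulls forward at 0.31 N m, just short of notch 5. Letting go so the dial settles into it, then rising straight up.

Call:
step_arm --pt "0 0 0 0 0 0 -1" --pt "0 0 0 0 0 0 -1" --pt "0 0 0 0 0 0 -1" --pt "0 0 0 0 0 0 -1" --pt "0 0 0 0 0 0 -1" --pt "0 0 0 0 0 0 -1" --pt "0 0 0 0 0 0 -1" --pt "0 0 0 0 0 0 -1" --pt "0 0 0 0 0 0 -1" --pt "0 0 0 0 0 0 -1"

```text
clock: 35.1
tcp_pos: [0.6215, 0.1184, 0.1342]
orientation: [3.058, 0.716, 0.004]
contact_force: [-0.1, 0.1, 0.5]
grip_width: 0.0854
```

```bash
python3 -c "
from h import *
st()"
```

```text
t 35.1 q [-0.75  0.7   0.66  1.82 -0.57  0.81 -0.91] tcp [0.6215 0.1184 0.1342] yaw 26.36 F [-0.1  0.1  0.5] Mz [ 0.019 -0.015 -0.004] w 0.0854 tau7 -0.0
```

Call:
step_arm --pt "0 0 -0.03 0 0 0 -1" --pt "0 0 -0.07 0 0 0 -1" --pt "0 0 -0.11 0 0 0 -1" --pt "0 0 -0.15 0 0 0 -1" --pt "0 0 -0.2 0 0 0 -1" --pt "0 0 -0.25 0 0 0 -1" --pt "0.0 0 -0.3 0 0 0 -1" --pt "0 0 -0.35 0 0 0 -1" --pt "0 0 -0.38 0 0 0 -1" --pt "0 0 -0.38 0 0 0 -1"

```text
clock: 36.35
tcp_pos: [0.6214, 0.1184, 0.3255]
orientation: [3.059, 0.716, 0.007]
contact_force: [0.3, -0.1, 0.1]
grip_width: 0.0854
```

```bash
python3 -c "
from h import *
st()
f=grab_frame('side');g=grab_frame('top')
cv2.imwrite('pics/e_side.png',f['img'][...,::-1]);cv2.imwrite('pics/e_top.png',g['img'][...,::-1])
a=cv2.imread('pics/side0.png')[170:270,270:370];b=f['img'][170:270,270:370,::-1]
cv2.imwrite('pics/cmp.png',cv2.resize(np.hstack([a,b]),None,fx=4,fy=4,interpolation=cv2.INTER_CUBIC))"
```

```text
t 36.35 q [-0.87  0.49  0.82  1.68 -0.39  1.14 -1.05] tcp [0.6214 0.1184 0.3255] yaw 26.36 F [ 0.3 -0.1  0.1] Mz [-0.03  -0.009 -0.006] w 0.0854 tau7 -0.059
```

View pics/cmp.png

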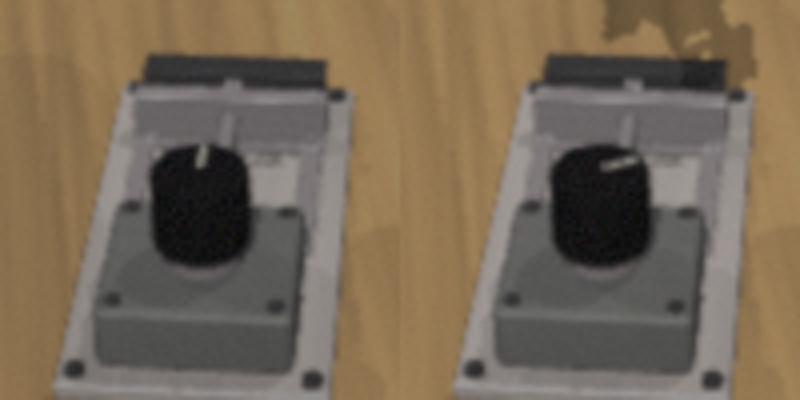

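```bash
python3 -c "
from h import *
f=grab_frame('side')
for A,B in (((200,167),(204,146)),((203,166),(237,160))):
    P=[atz(f,(270+x/4,170+y/4),.094) for x,y in(A,B)]
    d=P[1]-P[0];print(P[0].round(3),np.linalg.norm(d).round(4),np.degrees(np.arctan2(d[1],d[0])).round(1))
def an(im):
    t=np.zeros(0)
    # white pointer pixels on the dial top plane
    ys,xs=np.mgrid[190:225,300:345]
    w=[(atz(f,(x,y),.094),im[y,x].astype(float).mean()) for x,y in zip(xs.ravel(),ys.ravel())]
    p=np.array([a for a,_ in w]);v=np.array([b for _,b in w])
    c=np.array([.620,.1195]);d=p[:,:2]-c;m=(np.hypot(*d.T)<.019);d=d[m];v=np.clip(v[m]-60,0,None)
    s=(d*v[:,None]).sum(0);print('ptr',np.degrees(np.arctan2(s[1],s[0])).round(1),v.sum())
an(cv2.imread('pics/side0.png'));an(f['img'])
"
```

```text
[0.62  0.116 0.094] 0.0177 79.0
[0.621 0.117 0.094] 0.0165 11.3
ptr 83.8 629.3333333333334
ptr 19.1 693.6666666666666
```

The pointer turned about 65° clockwise net, which agrees with 5−3 = 2 clicks (60°) better than with 1 or 3. I'll move the arm aside and check from the top camera.

Call:
step_arm --pt "-0.027 0.054 0 0 0 0 -1" --pt "-0.06 0.12 0 0 0 0 -1" --pt "-0.09 0.18 0 0 0 0 -1" --pt "-0.12 0.24 0 0 0 0 -1" --pt "-0.15 0.3 0 0 0 0 -1" --pt "-0.18 0.36 0 0 0 0 -1" --pt "-0.21 0.42 0 0 0 0 -1" --pt "-0.24 0.48 0 0 0 0 -1" --pt "-0.266 0.538 0 0 0 0 -1" --pt "-0.266 0.538 0 0 0 0 -1"

```text
clock: 37.75
tcp_pos: [0.6195, -0.1848, 0.3225]
orientation: [3.059, 0.708, -0.002]
contact_force: [-1.0, 0.8, 0.1]
grip_width: 0.0853
```

```bash
python3 - <<'E'
from h import *
st()
g=grab_frame("top");f=grab_frame("side")
a=cv2.imread("pics/top0.png");b=g["img"][...,::-1]
ys,xs=np.mgrid[222:262,250:290]
W=np.array([atz(g,(x,y),.094)[:2] for x,y in zip(xs.ravel(),ys.ravel())])
for c in ([.62,.1195],[.618,.119],[.620,.122]):
    d=W-np.array(c);m=np.hypot(*d.T)<.019
    for im in(a,b):
        v=np.clip(im[ys.ravel(),xs.ravel()].astype(float).mean(1)-50,0,None)[m];s=(d[m]*v[:,None]).sum(0)
        print(c,np.degrees(np.arctan2(s[1],s[0])).round(1),v.sum().round())
G=lambda i:cv2.cvtColor(np.ascontiguousarray(i),6).astype(np.float32)
for n,(y0,y1,x0,x1) in {"bar":(202,256,180,204),"housing":(218,272,246,300)}.items():
    print(n,cv2.phaseCorrelate(G(a[y0:y1,x0:x1]),G(b[y0:y1,x0:x1]),cv2.createHanningWindow((x1-x0,y1-y0),5)))
o=np.array([.65,.28]);K=lambda p:(lambda c:(np.array(g["K"])@c)[:2]/c[2])((np.array(g["world_to_cam"])@np.r_[p,1])[:3])
print("px/mm along -y gauge",(K([.65-.0017,.28-.0098,.034])-K([.65,.28,.034]))/10)
cv2.imwrite("pics/cmp2.png",cv2.resize(np.hstack([a[190:290,150:310],b[190:290,150:310]]),None,fx=2.5,fy=2.5,interpolation=cv2.INTER_CUBIC))
E
```

```text
t 37.75 q [-0.37  0.52  0.83  1.65 -0.41  1.15 -0.56] tcp [ 0.6195 -0.1848  0.3225] yaw 26.07 F [-1.   0.8  0.1] Mz [ 0.036  0.004 -0.042] w 0.0853 tau7 0.243
[0.62, 0.1195] 84.8 980.0
[0.62, 0.1195] 8.9 1355.0
[0.618, 0.119] 73.1 980.0
[0.618, 0.119] 9.6 1289.0
[0.62, 0.122] 82.6 988.0
[0.62, 0.122] -3.8 1389.0
bar ((0.6509087917503091, -0.17338763627185116), 0.6363810344978615)
housing ((0.3217883379111157, -0.053586616811905685), 0.7627732897655136)
px/mm along -y gauge [0.52351598 0.07811462]
```

View pics/cmp2.png

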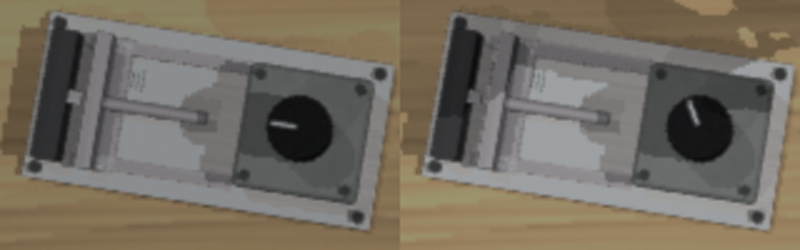

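Both top crops (before, after) show the pointer swung from left to up-left, about 64° clockwise. The rod end moved about 1.5–2 mm away from the scriber. That matches +2 clicks net, i.e. click 5, and the bystanders were never near the hand. Handing in.

```bash
python3 -c "
from h import *
print(r.hand_in());st()"
```

```text
the job is handed in; nothing more can be done
None
the job is handed in; nothing more can be done
```

I turned the dial anticlockwise to its end stop, then clockwise to the fifth click, and let go. I moved the arm clear and handed in at about 38 s of the 72 s allowed; hand-in gives no verdict.

- **End stop:** the torque jumped to 1.8 N m after about 92° of anticlockwise turning, or 3 clicks. The detents themselves only reach 0.35 N m.
- **Five clicks:** the torque rose and fell about every 30°, so 12 clicks to a turn. I felt four notches pass. I let go while the dial was already pulling forward at 0.31 N m into the fifth, so it settled there by itself and was not driven past.
- **Final look:** the pictures give a net pointer turn of roughly 64° clockwise, against 60° expected for +2 clicks from where it started. The bar had moved about 1–1.5 mm, against 2 mm expected.

**Where the checks disagree:** the bar figure is low, but it is less than one pixel in the image. One automatic pointer estimate from the top camera was too scattered to use (64–86°), so I went by the direction seen in the picture. A few torque readings also differed from the ideal detent shape, up to 0.59 N m just after the fourth click. None of this fits a different click count as well as five does. I did not grip the dial again to check the notch by feel.

The jar, brush, round top and offcuts were never near the hand. I did not measure their positions again at the end.

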